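# Find the loose flap of the bench service duct and push it open

### The job

One of the four flaps in the top of the grey service duct has its catch undone. Press the flaps gently at the round mark near their front edge (the one nearer the robot) to find the one that rocks, then push its front edge down until it is fully open so that the valve under it can be reached, and leave it standing open. Only push: do not force the flaps that hold firm, and leave the bottle, beaker and jar where they stand.

Things in the scene. Friction and masses are not known exactly. Their poses are not given: they have to be found in the camera images.
- duct: The service duct: a grey box fixed to the bench, 160 mm (its x, front to back) by 460 mm (its y) by 100 mm tall. Origin at the centre of its underside, z up, -x towards the side nearer the robot. In its flat top sit four identical steel flaps in a row along y, 105 mm apart, flush with the top (100 mm above the bench). It turns by up to 0.3 rad either way.
- flap_a (a joint): Tilt of flap a (the first flap from the duct's +y end), rad: 0 shut and flush, positive as its front edge goes down into the duct (and its back edge rises), 1.05 is the open stop. A loose flap also rocks back to -0.1. A caught flap has about 0.03 rad of play and then stops dead. No spring: a stiff axle lets a flap stay where it is left; a loose flap moves under about 2 to 3 N on its mark, more nearer the axle (up to about 10 N at 20 mm from it).
- flap_a_mark (a point): Centre of the black round finger mark (18 mm across, flat) on top of flap a. The mark lies 48 mm in front (duct -x) of the axle and 17 mm from the flap's front edge; it moves with the flap. Which flap is loose differs from start to start. The space under the loose flap is free to 85 mm below the duct's top near its front, so its front edge can go down unhindered.
- flap_a_axle (a point): Point on the top face of flap a over the middle of its axle. The axle runs along the duct's y. Flap: 100 mm long (65 mm in front of the axle, 35 mm behind it), 90 mm wide, 6 mm thick.
- flap_b (a joint): Tilt of flap b (the second), rad: 0 shut and flush, positive as its front edge goes down into the duct (and its back edge rises), 1.05 is the open stop. A loose flap also rocks back to -0.1. A caught flap has about 0.03 rad of play and then stops dead. No spring: a stiff axle lets a flap stay where it is left; a loose flap moves under about 2 to 3 N on its mark, more nearer the axle (up to about 10 N at 20 mm from it).
- flap_b_mark (a point): Centre of the black round finger mark (18 mm across, flat) on top of flap b. The mark lies 48 mm in front (duct -x) of the axle and 17 mm from the flap's front edge; it moves with the flap. Which flap is loose differs from start to start. The space under the loose flap is free to 85 mm below the duct's top near its front, so its front edge can go down unhindered.
- flap_b_axle (a point): Point on the top face of flap b over the middle of its axle. The axle runs along the duct's y. Flap: 100 mm long (65 mm in front of the axle, 35 mm behind it), 90 mm wide, 6 mm thick.
- flap_c (a joint): Tilt of flap c (the third), rad: 0 shut and flush, positive as its front edge goes down into the duct (and its back edge rises), 1.05 is the open stop. A loose flap also rocks back to -0.1. A caught flap has about 0.03 rad of play and then stops dead. No spring: a stiff axle lets a flap stay where it is left; a loose flap moves under about 2 to 3 N on its mark, more nearer the axle (up to about 10 N at 20 mm from it).
- flap_c_mark (a point): Centre of the black round finger mark (18 mm across, flat) on top of flap c. The mark lies 48 mm in front (duct -x) of the axle and 17 mm from the flap's front edge; it moves with the flap. Which flap is loose differs from start to start. The space under the loose flap is free to 85 mm below the duct's top near its front, so its front edge can go down unhindered.
- flap_c_axle (a point): Point on the top face of flap c over the middle of its axle. The axle runs along the duct's y. Flap: 100 mm long (65 mm in front of the axle, 35 mm behind it), 90 mm wide, 6 mm thick.
- flap_d (a joint): Tilt of flap d (the fourth, at the -y end), rad: 0 shut and flush, positive as its front edge goes down into the duct (and its back edge rises), 1.05 is the open stop. A loose flap also rocks back to -0.1. A caught flap has about 0.03 rad of play and then stops dead. No spring: a stiff axle lets a flap stay where it is left; a loose flap moves under about 2 to 3 N on its mark, more nearer the axle (up to about 10 N at 20 mm from it).
- flap_d_mark (a point): Centre of the black round finger mark (18 mm across, flat) on top of flap d. The mark lies 48 mm in front (duct -x) of the axle and 17 mm from the flap's front edge; it moves with the flap. Which flap is loose differs from start to start. The space under the loose flap is free to 85 mm below the duct's top near its front, so its front edge can go down unhindered.
- flap_d_axle (a point): Point on the top face of flap d over the middle of its axle. The axle runs along the duct's y. Flap: 100 mm long (65 mm in front of the axle, 35 mm behind it), 90 mm wide, 6 mm thick.
- reagent_bottle: Bystander standing loose on the bench by the duct: a clear bottle with a blue cap, 68 mm across, 150 mm tall. Origin at the centre of its underside. To be left alone.
- beaker: Bystander standing loose on the bench by the duct: an open glass beaker, 76 mm across, 95 mm tall. Origin at the centre of its underside. To be left alone.
- jar: Bystander standing loose on the bench by the duct: a small amber glass jar with a white cap, 56 mm across, 65 mm tall. Origin at the centre of its underside. To be left alone.

How it is judged:
By the outcome, as a careful person would: the job done as asked, in the order asked, and still so for the second after the job is handed in, with the robot touching nothing.
It also fails if it takes over 58 s, if anything falls off the work surface, if the arm or the gripper's body presses on something with over 40 N, if the wrist force passes 120 N, or if a joint passes its speed limit or range.

### The arm

A 6-joint arm with a two-finger parallel gripper is mounted at the origin on the work surface. World frame = base frame: x ahead of the robot, y to its left, z up, the work surface at z = 0. Lengths are in mm, angles in rad, forces in N, time in s.
With the tool pointing down it reaches from about 400 to 925 mm from the base axis. Payload 12.5 kg.
Tool frame: the origin (TCP) lies at the very end of the fingers, on their centre line; the grasp point (between the pads) lies 19 mm behind it (env.grip_point_offset is the distance from the TCP to the grasp point, in mm); z points along the fingers, y is the direction in which the jaws open and shut (so a half turn about z gives the same grasp; the last joint's range is limited). The gripper opens to 95 mm and grips with 3 to 60 N. Pads are 20 mm wide; open, the fingers measure 119 mm over their backs; the gripper's body (75 mm by 180 mm) begins 59 mm behind the grasp point.
Start: joints at [1.124, 0.491, 1.559, -0, 1.092, -0.106], TCP at [208.885, 589.079, 214.661] pointing down, gripper open.
Joint ranges: [-3.1, 3.1], [-0.84, 2.19], [0.05, 2.79], [-1.13, 4.28], [0.06, 2.93], [-2.69, 2.69]. Speed limits (rad/s): [2.22, 2.22, 2.79, 3.14, 3.14, 3.14].

### API

Orientations are given as [roll, pitch, yaw] about the fixed x, y, z axes, in that order (R = Rz(yaw) Ry(pitch) Rx(roll)).
In Python, from cell import env gives the robot as it stands.
- The arm moves only by the tool drive_tool, never from a script. Its argument "commands" is a list of rows, each an object of numbers: "dx", "dy", "dz": the shift along the world's x, y, z in mm; "yaw": the turn about the world's z in degrees. In form: [{"dx": .., "dy": .., "dz": .., "yaw": ..}, ...]. A call has 1 to 5 rows; each row shifts and turns the commanded pose from where the row before left it; what a row does not reach is not made up. A row lasts 1/12 s, in which the tool goes at most 41.7 mm and 7.16 degrees, less where a joint would pass 70% of its speed; a pose out of reach is approached as far as the arm can. A call with a gripper value outside its range is refused whole. "grip" is the opening, from 0 (shut) to 1 (fully open), set as the call begins (left out, the last holds). The fingers move at their own pace and stop on an object; the grip force is fixed at half the most. Time passes only in rows, so rows that do not move let the fingers close. It gives the time, the measured TCP pose, the force and the opening at its end, in the units of the state.
- env.state(): the state, without advancing time (a new reading comes with each control period).
- env.read_camera(name): name is "side" or "top"; returns the picture (420x560x3 uint8, red, green, blue); there is no depth.
- env.calibration(name): a dict with "intrinsics" (3x3 intrinsics, pixels), "rvec" (rotation vector, rad) and "tvec" (3), from world to camera coordinates, as OpenCV has them. Camera axes: x right, y down, z forward; pixel columns grow to the right and rows downward; lengths in mm; the calibration is good to about 2 mm. A picture is of the moment at which its call begins. calibration takes no time and is no camera call.
- env.job_done(): hands the job in, once; it reports no verdict.
Trained networks look in the newest picture that a camera, given by its name, has taken for a name from the list of things; names that differ only in an ending like _2 or _b are one class to them, and where a whole thing is asked for, a point or a joint stands for the part that bears it (a point fixed in the world has none). Each returns a list of dicts, best first, with "conf" (0 to 1); they miss things now and then, are a little off and sometimes report something else, mostly with a low value. They report only what shows in the picture. A call takes as long as a camera call.
- env.trace(query, camera): "pixels" (420x560 bool, what is visible of it) and "pixel" ([column, row] in pixels, amid what is visible of it).
- env.place_of(query, camera): "pixel" ([column, row] in pixels: a listed point, or the origin of a listed thing).
The state is a dict: "t": time; "joints": joint angles; "qvel": joint speeds; "tau": joint torques, N m; "eef_pos": TCP position; "tcp_rot": TCP orientation; "ft_force": force on the tool from outside, world axes, zero at the start; "moment": the same for the moment, N m; "opening": opening from 0.0 (shut) to 1.0 (fully open).
Only numpy, scipy, OpenCV 4.12 (cv2) and the standard library are available. Lean on these libraries where they do the work, as an engineer would, in place of code of your own. Each camera call takes 0.05 s, during which the arm holds its last target.

## Working session

There is one attempt and no reset: what is moved stays moved. The work goes in short steps, Python scripts to look and compute and a tool call to move; the robot and the scene stay as the last step left them, time stands still between calls to the robot, and variables do not carry over. Pictures are saved under pics/ and viewed, and the job is handed in when it is done.

Besides the shell and the picture viewer there is one more tool, called after ">>>" as name(argument=value, ...) on one line, values as JSON. drive_tool: Moves the arm, as the interface text tells. Its arguments: {"type":"object","properties":{"commands":{"type":"array"},"grip":{"type":"number"}},"required":["commands"]}

```bash
mkdir -p pics; ls
python3 - <<'E'
from cell import env
import cv2
for c in ("top","side"):
    im=env.read_camera(c); cv2.imwrite(f"pics/{c}0.png",im[:,:,::-1])
    for q in ("flap_a_mark",):
        for d in env.place_of(q,c): print(c,q,d["pixel"],round(d["conf"],2))
s=env.state(); print(s["t"],s["eef_pos"],s["tcp_rot"],s["ft_force"])
E
```

```text
pics
top flap_a_mark [246.5, 279.9] 0.7
top flap_a_mark [372.8, 237.8] 0.16
side flap_a_mark [213.7, 212.6] 0.58
0.2 [208.80891916 588.94634184 214.31175531] [-3.14098327e+00 -6.39886747e-05  2.80080370e+00] [-0.2179598   0.27750104  0.74333526]
```

View pics/top0.png

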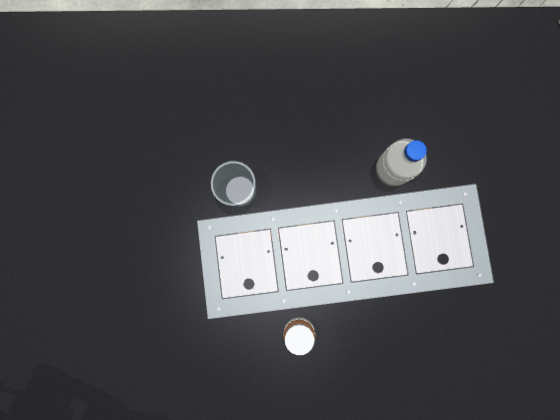

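View pics/side0.png

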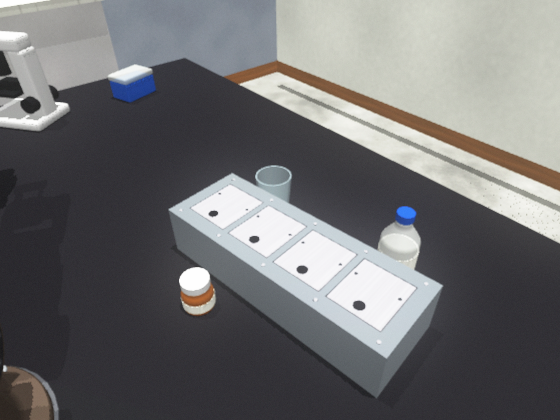

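```bash
cat > h.py <<'E'
import numpy as np,cv2
from cell import env
def w(px,z,c="top"):
    k=env.calibration(c);R=cv2.Rodrigues(np.array(k["rvec"],float))[0];t=np.array(k["tvec"],float).ravel()
    K=np.array(k["intrinsics"],float);d=R.T@np.linalg.inv(K)@[px[0],px[1],1];o=-R.T@t
    return o+d*(z-o[2])/d[2]
def proj(P,c):
    k=env.calibration(c)
    return cv2.projectPoints(np.array(P,float).reshape(-1,1,3),np.array(k["rvec"],float),np.array(k["tvec"],float),np.array(k["intrinsics"],float),None)[0][:,0]
def blob(im,p,r=9,th=90):
    x,y=map(int,p);g=im[y-r:y+r+1,x-r:x+r+1].min(2)if im.ndim==3 else im
    m=g<th;ys,xs=np.nonzero(m);return xs.mean()+x-r,ys.mean()+y-r
E
python3 - <<'E'
from h import *
im=cv2.imread("pics/top0.png");si=cv2.imread("pics/side0.png")
T=[(249,284),(313,275),(378,267),(443,259)]
S=[(213,213),(254,239),(302,269),(359,305)]
for i,(p) in enumerate(T):
    b=blob(im,p);W=w(b,100);print("top",np.round(b,1),np.round(W,1), "proj side",np.round(proj(W,"side"),1))
for p in S:
    b=blob(si,p,8); print("side",np.round(b,1),np.round(w(b,100,"side"),1))
for n,p,z in(("jarcap",(300,340),65),("cap",(416,150),150),("beaker top",(233,183),95)): print(n,np.round(w(p,z),0))
for p in [(198,219),(476,185),(493,283),(208,318)]: print(np.round(w(p,100)))
s=env.state();print(s["t"],s["opening"])
E
```

```text
top [nan nan] [nan nan nan] proj side [[nan nan]]
top [nan nan] [nan nan nan] proj side [[nan nan]]
top [377.7 266.9] [ 498.6 -121.4  100. ] proj side [[302.2 268.5]]
top [442.7 258.5] [ 513.3 -225.2  100. ] proj side [[359.2 304.3]]
side [213. 213.] [468.5  85.9 100. ]
side [253.8 238.7] [483.1 -17.8 100. ]
side [301.7 269.1] [ 497.3 -121.7  100. ]
side [358.8 305. ] [ 512.  -225.6  100. ]
jarcap [374.   2.  65.]
cap [ 678. -172.  150.]
beaker top [635. 116.  95.]
[573. 172. 100.]
[ 633. -282.  100.]
[ 475. -303.  100.]
[414. 151. 100.]
0.2 1.0003597401714444h.py:12: RuntimeWarning: Mean of empty slice.
  m=g<th;ys,xs=np.nonzero(m);return xs.mean()+x-r,ys.mean()+y-r
  ret = ret.dtype.type(ret / rcount)
```

>>> drive_tool(commands=[{"dx": 18, "dy": -33, "yaw": 5.5}, {"dx": 18, "dy": -33, "yaw": 5.5}, {"dx": 18, "dy": -33, "yaw": 5.5}, {"dx": 18, "dy": -33, "yaw": 5.5}, {"dx": 18, "dy": -33, "yaw": 5.5}], grip=0)

```text
invalid input
```

>>> drive_tool(commands=[{"dx": 17, "dy": -34}, {"dx": 17, "dy": -34}, {"dx": 17, "dy": -34}, {"dx": 17, "dy": -34}, {"dx": 17, "dy": -34}])

```text
invalid input
```

>>> drive_tool(commands=[{"dx": 17, "dy": -33}, {"dx": 17, "dy": -33}, {"dx": 17, "dy": -33}, {"dx": 17, "dy": -33}, {"dx": 17, "dy": -33}])

```text
invalid input
```

>>> drive_tool(commands=[{"dx": 18, "dy": -33, "dz": 0, "yaw": 5.5}, {"dx": 18, "dy": -33, "dz": 0, "yaw": 5.5}, {"dx": 18, "dy": -33, "dz": 0, "yaw": 5.5}, {"dx": 18, "dy": -33, "dz": 0, "yaw": 5.5}, {"dx": 18, "dy": -33, "dz": 0, "yaw": 5.5}], grip=0)

```text
t: 0.62
eef_pos: [299.2, 422.5, 214.6]
tcp_rot: [-3.142, -0.0, -2.997]
ft_force: [0.4, -0.5, -0.5]
opening: 0.708
```

>>> drive_tool(commands=[{"dx": 17, "dy": -34, "dz": 0, "yaw": 0}, {"dx": 17, "dy": -34, "dz": 0, "yaw": 0}, {"dx": 17, "dy": -34, "dz": 0, "yaw": 0}, {"dx": 17, "dy": -34, "dz": 0, "yaw": 0}, {"dx": 17, "dy": -34, "dz": 0, "yaw": 0}], grip=0)

```text
t: 1.03
eef_pos: [384.3, 252.4, 214.8]
tcp_rot: [3.141, 0.0, -3.002]
ft_force: [0.8, 1.0, -0.1]
opening: 0.357
```

>>> drive_tool(commands=[{"dx": 17, "dy": -33, "dz": 0, "yaw": 0}, {"dx": 17, "dy": -33, "dz": 0, "yaw": 0}, {"dx": 17, "dy": -33, "dz": 0, "yaw": 0}, {"dx": 17, "dy": -33, "dz": 0, "yaw": 0}, {"dx": 17, "dy": -33, "dz": 0, "yaw": 0}], grip=0)

```text
t: 1.45
eef_pos: [469.4, 87.2, 214.8]
tcp_rot: [3.141, 0.0, -3.003]
ft_force: [1.2, 0.8, 0.3]
opening: 0.024
```

>>> drive_tool(commands=[{"dx": 0, "dy": 0, "dz": -20, "yaw": 0}, {"dx": 0, "dy": 0, "dz": -25, "yaw": 0}, {"dx": 0, "dy": 0, "dz": -25, "yaw": 0}, {"dx": 0, "dy": 0, "dz": -25, "yaw": 0}, {"dx": 0, "dy": 0, "dz": -10, "yaw": 0}], grip=0)

```text
t: 1.87
eef_pos: [467.8, 88.8, 107.1]
tcp_rot: [3.141, -0.003, -3.003]
ft_force: [0.5, -0.6, 0.1]
opening: 0.002
```

>>> drive_tool(commands=[{"dx": 0, "dy": -2, "dz": 0, "yaw": 0}, {"dx": 0, "dy": 0, "dz": -1, "yaw": 0}, {"dx": 0, "dy": 0, "dz": -1, "yaw": 0}, {"dx": 0, "dy": 0, "dz": -1, "yaw": 0}], grip=0)

```text
t: 2.2
eef_pos: [469.4, 87.1, 107.5]
tcp_rot: [-3.142, 0.002, -3.002]
ft_force: [-0.4, 0.8, -0.5]
opening: 0.008
```

>>> drive_tool(commands=[{"dx": 0, "dy": 0, "dz": -1, "yaw": 0}, {"dx": 0, "dy": 0, "dz": 0, "yaw": 0}], grip=0)

```text
t: 2.37
eef_pos: [469.0, 87.1, 106.1]
tcp_rot: [3.142, 0.001, -3.002]
ft_force: [-0.3, -0.6, 0.1]
opening: 0.003
```

>>> drive_tool(commands=[{"dx": 0, "dy": 0, "dz": -1, "yaw": 0}, {"dx": 0, "dy": 0, "dz": -1, "yaw": 0}, {"dx": 0, "dy": 0, "dz": -1, "yaw": 0}, {"dx": 0, "dy": 0, "dz": 0, "yaw": 0}], grip=0)

```text
t: 2.7
eef_pos: [468.8, 87.1, 102.5]
tcp_rot: [3.141, -0.0, -3.002]
ft_force: [-0.4, 0.0, -0.9]
opening: 0.007
```

>>> drive_tool(commands=[{"dx": 0, "dy": 0, "dz": -1, "yaw": 0}, {"dx": 0, "dy": 0, "dz": -1, "yaw": 0}, {"dx": 0, "dy": 0, "dz": 0, "yaw": 0}], grip=0)

```text
t: 2.95
eef_pos: [468.8, 87.1, 100.5]
tcp_rot: [3.141, -0.0, -3.002]
ft_force: [0.1, -0.0, -0.6]
opening: 0.002
```

>>> drive_tool(commands=[{"dx": 0, "dy": 0, "dz": -1, "yaw": 0}, {"dx": 0, "dy": 0, "dz": 0, "yaw": 0}], grip=0)

```text
t: 3.12
eef_pos: [468.8, 87.1, 99.6]
tcp_rot: [3.141, -0.0, -3.002]
ft_force: [-1.3, -0.5, 0.6]
opening: 0.003
```

>>> drive_tool(commands=[{"dx": 0, "dy": 0, "dz": -1, "yaw": 0}, {"dx": 0, "dy": 0, "dz": 0, "yaw": 0}], grip=0)

```text
t: 3.28
eef_pos: [468.9, 87.1, 99.1]
tcp_rot: [3.142, 0.0, -3.002]
ft_force: [-2.8, -0.3, 7.6]
opening: 0.003
```

>>> drive_tool(commands=[{"dx": 0, "dy": 0, "dz": -1, "yaw": 0}, {"dx": 0, "dy": 0, "dz": 0, "yaw": 0}], grip=0)

```text
t: 3.45
eef_pos: [468.9, 87.1, 98.9]
tcp_rot: [-3.142, 0.001, -3.002]
ft_force: [-6.4, -0.6, 21.8]
opening: 0.006
```

>>> drive_tool(commands=[{"dx": 0, "dy": 0, "dz": 20, "yaw": 0}, {"dx": 5, "dy": -35, "dz": 0, "yaw": 0}, {"dx": 5, "dy": -35, "dz": 0, "yaw": 0}, {"dx": 5, "dy": -35, "dz": 0, "yaw": 0}, {"dx": 0, "dy": 0, "dz": -12, "yaw": 0}], grip=0)

```text
t: 3.87
eef_pos: [485.9, -22.3, 107.0]
tcp_rot: [-3.14, 0.004, -3.005]
ft_force: [0.2, 0.4, -0.1]
opening: 0.005
```

>>> drive_tool(commands=[{"dx": 0, "dy": 0, "dz": -2, "yaw": 0}, {"dx": 0, "dy": 0, "dz": -2, "yaw": 0}, {"dx": 0, "dy": 0, "dz": -1, "yaw": 0}, {"dx": 0, "dy": 0, "dz": 0, "yaw": 0}], grip=0)

```text
t: 4.2
eef_pos: [483.7, -17.1, 100.7]
tcp_rot: [3.141, -0.0, -3.001]
ft_force: [-1.1, 0.3, -0.4]
opening: 0.004
```

>>> drive_tool(commands=[{"dx": 0, "dy": 0, "dz": -1, "yaw": 0}, {"dx": 0, "dy": 0, "dz": -1, "yaw": 0}, {"dx": 0, "dy": 0, "dz": 0, "yaw": 0}], grip=0)

```text
t: 4.45
eef_pos: [483.9, -17.4, 98.8]
tcp_rot: [3.141, 0.0, -3.002]
ft_force: [0.5, 0.2, 1.8]
opening: 0.001
```

>>> drive_tool(commands=[{"dx": 0, "dy": 0, "dz": -1, "yaw": 0}, {"dx": 0, "dy": 0, "dz": 0, "yaw": 0}], grip=0)

```text
t: 4.62
eef_pos: [483.9, -17.7, 97.7]
tcp_rot: [3.142, 0.0, -3.002]
ft_force: [-0.0, 1.9, 1.7]
opening: 0.007
```

>>> drive_tool(commands=[{"dx": 0, "dy": 0, "dz": -0.5, "yaw": 0}, {"dx": 0, "dy": 0, "dz": 0, "yaw": 0}], grip=0)

```text
t: 4.78
eef_pos: [483.9, -17.9, 97.1]
tcp_rot: [3.142, 0.0, -3.002]
ft_force: [-0.2, 1.6, 2.3]
opening: 0.004
```

>>> drive_tool(commands=[{"dx": 0, "dy": 0, "dz": -1, "yaw": 0}, {"dx": 0, "dy": 0, "dz": 0, "yaw": 0}], grip=0)

```text
t: 4.95
eef_pos: [483.9, -18.0, 96.0]
tcp_rot: [3.142, 0.0, -3.003]
ft_force: [-0.4, 1.1, 1.7]
opening: 0.007
```

>>> drive_tool(commands=[{"dx": 0, "dy": 0, "dz": -1, "yaw": 0}, {"dx": 0, "dy": 0, "dz": 0, "yaw": 0}], grip=0)

```text
t: 5.12
eef_pos: [483.9, -18.0, 95.0]
tcp_rot: [3.142, 0.0, -3.002]
ft_force: [-0.3, -0.4, 1.1]
opening: 0.005
```

>>> drive_tool(commands=[{"dx": 1, "dy": 0.1, "dz": -3, "yaw": 0}, {"dx": 1, "dy": 0.1, "dz": -3, "yaw": 0}, {"dx": 1, "dy": 0.1, "dz": -3, "yaw": 0}, {"dx": 1, "dy": 0.2, "dz": -3, "yaw": 0}, {"dx": 1, "dy": 0.2, "dz": -3, "yaw": 0}], grip=0)

```text
t: 5.53
eef_pos: [488.8, -17.3, 79.7]
tcp_rot: [3.141, -0.001, -3.002]
ft_force: [-2.9, -0.1, 3.2]
opening: 0.007
```

>>> drive_tool(commands=[{"dx": 2, "dy": 0.3, "dz": -3, "yaw": 0}, {"dx": 2, "dy": 0.3, "dz": -3, "yaw": 0}, {"dx": 2, "dy": 0.3, "dz": -3, "yaw": 0}, {"dx": 2, "dy": 0.3, "dz": -3, "yaw": 0}], grip=0)

```text
t: 5.87
eef_pos: [497.7, -16.0, 68.0]
tcp_rot: [-3.141, 0.001, -3.002]
ft_force: [-1.4, 0.3, 5.1]
opening: 0.004
```

>>> drive_tool(commands=[{"dx": 1, "dy": 0.1, "dz": -1, "yaw": 0}, {"dx": 1, "dy": 0.1, "dz": -1, "yaw": 0}, {"dx": 0, "dy": 0, "dz": 0, "yaw": 0}], grip=0)

```text
t: 6.12
eef_pos: [499.1, -15.8, 66.2]
tcp_rot: [3.142, 0.0, -3.002]
ft_force: [-2.0, 0.4, 4.6]
opening: 0.005
```

>>> drive_tool(commands=[{"dx": 0, "dy": 0, "dz": -1, "yaw": 0}, {"dx": 0, "dy": 0, "dz": 0, "yaw": 0}], grip=0)

```text
t: 6.28
eef_pos: [498.9, -15.8, 65.4]
tcp_rot: [3.142, 0.0, -3.002]
ft_force: [-4.4, -0.3, 7.4]
opening: 0.004
```

Run:
```python
from h import *
for c in("side","top"): cv2.imwrite(f"pics/{c}1.png",env.read_camera(c)[:,:,::-1])
```

```text
(no output)
```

View pics/side1.png

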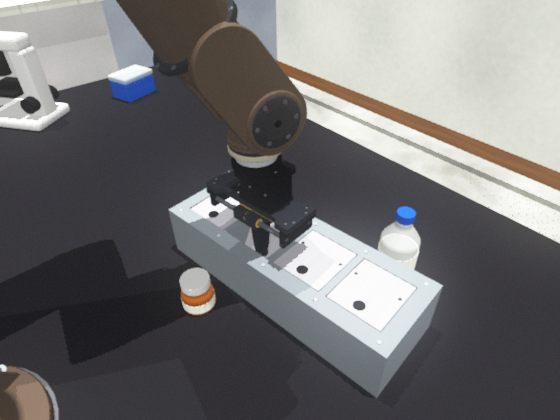

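The side view shows the fingers inside flap b's opening near (260,235). The jar at (197,290) and the bottle at (400,245) are undisturbed. I'll keep pushing gently until the flap reaches its stop.

>>> drive_tool(commands=[{"dx": 0, "dy": 0, "dz": -1, "yaw": 0}, {"dx": 0, "dy": 0, "dz": 0, "yaw": 0}], grip=0)

```text
t: 6.55
eef_pos: [498.6, -15.8, 64.6]
tcp_rot: [3.142, -0.0, -3.002]
ft_force: [-5.7, -1.1, 11.1]
opening: 0.004
```

>>> drive_tool(commands=[{"dx": 0, "dy": 0, "dz": -1, "yaw": 0}, {"dx": 0, "dy": 0, "dz": 0, "yaw": 0}], grip=0)

```text
t: 6.72
eef_pos: [498.4, -15.8, 63.8]
tcp_rot: [3.142, -0.001, -3.002]
ft_force: [-8.0, -1.4, 14.3]
opening: 0.002
```

>>> drive_tool(commands=[{"dx": 0, "dy": 0, "dz": -1, "yaw": 0}, {"dx": 0, "dy": 0, "dz": 0, "yaw": 0}], grip=0)

```text
t: 6.88
eef_pos: [498.3, -15.8, 63.2]
tcp_rot: [3.142, -0.001, -3.002]
ft_force: [-8.4, -1.5, 21.7]
opening: 0.007
```

>>> drive_tool(commands=[{"dx": -1, "dy": 0, "dz": 3, "yaw": 0}, {"dx": -3, "dy": 0, "dz": 15, "yaw": 0}, {"dx": 0, "dy": 0, "dz": 40, "yaw": 0}, {"dx": 0, "dy": 0, "dz": 40, "yaw": 0}, {"dx": 0, "dy": 0, "dz": 40, "yaw": 0}], grip=0)

```text
t: 7.3
eef_pos: [494.7, -15.8, 201.7]
tcp_rot: [3.141, -0.0, -3.003]
ft_force: [0.7, 0.2, -0.8]
opening: 0.003
```

>>> drive_tool(commands=[{"dx": -5, "dy": 40, "dz": 0, "yaw": 0}, {"dx": -5, "dy": 40, "dz": 0, "yaw": 0}, {"dx": -5, "dy": 40, "dz": 0, "yaw": 0}, {"dx": -5, "dy": 40, "dz": 0, "yaw": 0}, {"dx": -5, "dy": 40, "dz": 0, "yaw": 0}], grip=0)

```text
t: 7.72
eef_pos: [469.6, 186.1, 200.4]
tcp_rot: [3.141, 0.001, -3.003]
ft_force: [0.9, -1.2, 0.0]
opening: 0.007
```

>>> drive_tool(commands=[{"dx": -5, "dy": 40, "dz": 0, "yaw": 0}, {"dx": -5, "dy": 40, "dz": 0, "yaw": 0}, {"dx": -5, "dy": 40, "dz": 0, "yaw": 0}, {"dx": -5, "dy": 40, "dz": 0, "yaw": 0}, {"dx": 0, "dy": 0, "dz": 0, "yaw": 0}], grip=0)

```text
t: 8.13
eef_pos: [448.9, 349.8, 200.0]
tcp_rot: [3.14, 0.001, -2.998]
ft_force: [0.4, 0.1, -0.8]
opening: 0.006
```

Run:
```python
from h import *
for c in("side","top"): cv2.imwrite(f"pics/{c}2.png",env.read_camera(c)[:,:,::-1])
t=cv2.imread("pics/top2.png")[190:330,190:390];s=cv2.imread("pics/side2.png")[150:300,160:360]
cv2.imwrite("pics/t2z.png",cv2.resize(t,None,fx=4,fy=4,interpolation=2));cv2.imwrite("pics/s2z.png",cv2.resize(s,None,fx=4,fy=4,interpolation=2))
```

```text
(no output)
```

View pics/t2z.png

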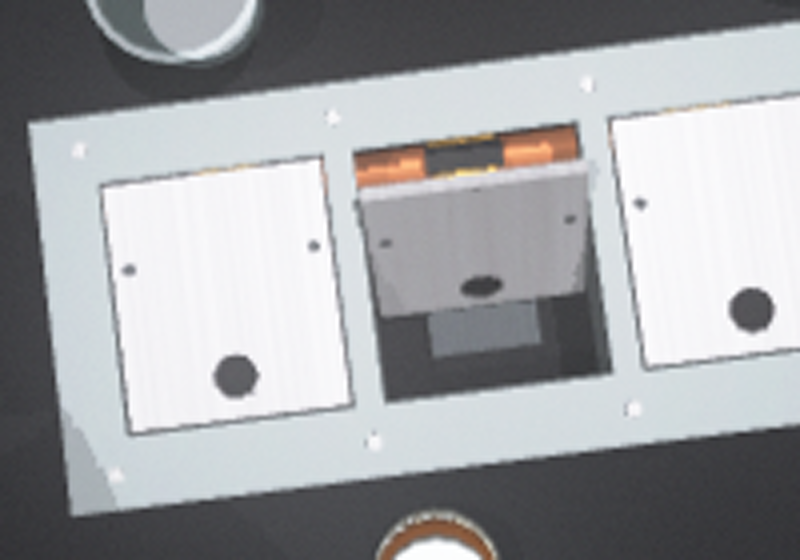

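View pics/s2z.png

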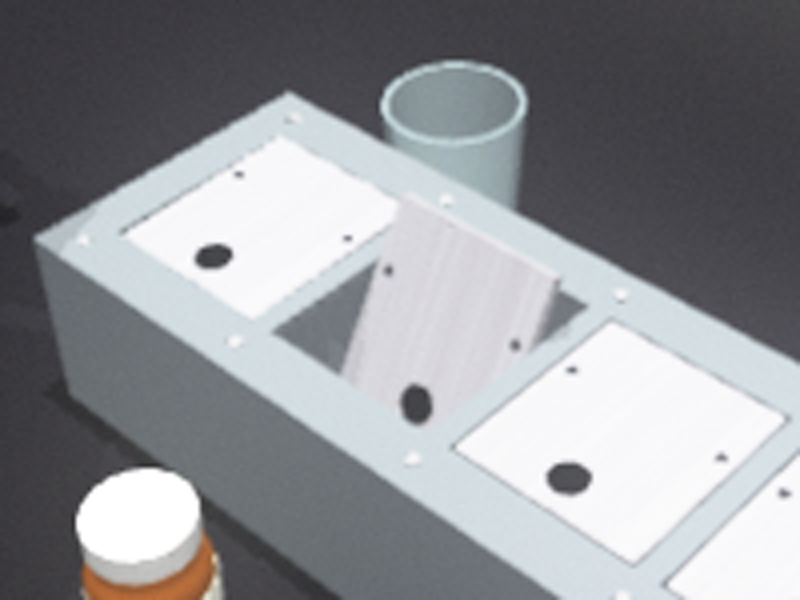

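Run:
```python
from h import *
x=np.array([.990,.139,0]);y=np.array([-.139,.990,0]);z=np.array([0,0,1.])
A=np.array([483.6,-17.7,100])+48*x
for th in(0.85,.9,.95,1.0,1.05):
    u=x*np.cos(th)+z*np.sin(th)
    P=[A-48*u,A+35*u+45*y,A+35*u-45*y]
    print(th,*[ (np.round((proj(P,c)-o)*4,0)).tolist() for c,o in(("top",(190,190)),("side",(160,150)))])
```

```text
0.85 [[483.0, 298.0], [357.0, 179.0], [585.0, 150.0]] [[407.0, 396.0], [413.0, 186.0], [567.0, 269.0]]
0.9 [[483.0, 294.0], [357.0, 183.0], [585.0, 153.0]] [[410.0, 396.0], [411.0, 185.0], [565.0, 269.0]]
0.95 [[482.0, 289.0], [358.0, 186.0], [586.0, 156.0]] [[413.0, 396.0], [409.0, 184.0], [563.0, 269.0]]
1.0 [[481.0, 284.0], [358.0, 190.0], [587.0, 160.0]] [[416.0, 396.0], [407.0, 184.0], [561.0, 268.0]]
1.05 [[480.0, 279.0], [358.0, 194.0], [588.0, 164.0]] [[420.0, 395.0], [404.0, 184.0], [559.0, 268.0]]
```

Run:
```python
from h import *
from scipy.optimize import least_squares
x=np.array([.990,.139,0]);y=np.array([-.139,.990,0]);z=np.array([0,0,1.])
T=(np.array([[482,286],[361,197],[590,165]])-1.5)/4+190
S=(np.array([[417,404],[403,195],[560,278]])-1.5)/4+[160,150]
def pts(p):
    th,h,dx,dy=p
    u=x*np.cos(th)+z*np.sin(th);n=-x*np.sin(th)+z*np.cos(th)
    A=np.array([483.6,-17.7,100-h])+48*x+h*n+dx*x+dy*y
    return [A-48*u,A+35*u+45*y,A+35*u-45*y]
f=lambda p:np.r_[(proj(pts(p),"top")-T).ravel(),(proj(pts(p),"side")-S).ravel(),(p[1]-3)/3,p[2]/1.5,p[3]/1.5]
r=least_squares(f,[1,3,0,0]);print(r.x,np.round(r.fun,1))
env.read_camera("top")
for q in("jar","beaker","reagent_bottle"):
    for d in env.place_of(q,"top")[:1]: print(q,d["pixel"],np.round(w(d["pixel"],0),0))
print(env.state()["t"])
a=cv2.imread("pics/top0.png");b=cv2.imread("pics/top2.png")
d=cv2.absdiff(a,b).max(2); d[:,:]=d*(d>60)
for n,(x0,y0,x1,y1) in dict(jar=(275,312,325,362),beaker=(205,155,262,215),bottle=(370,130,435,190)).items(): print(n,(d[y0:y1,x0:x1]>0).sum())
```

```text
[ 1.02082333  3.45907309  0.9291167  -0.39247454] [ 0.4  0.6  0.1  0.3  0.   0.8 -0.  -0.4  0.5 -1.  -0.2 -0.6  0.2  0.6
 -0.3]
jar [300.1, 334.8] [370.   1.   0.]
beaker [238.2, 193.9] [629. 120.   0.]
reagent_bottle [393.3, 171.6] [ 673. -173.    0.]
8.4333
jar 0
beaker 0
bottle 0
```

View pics/top2.png

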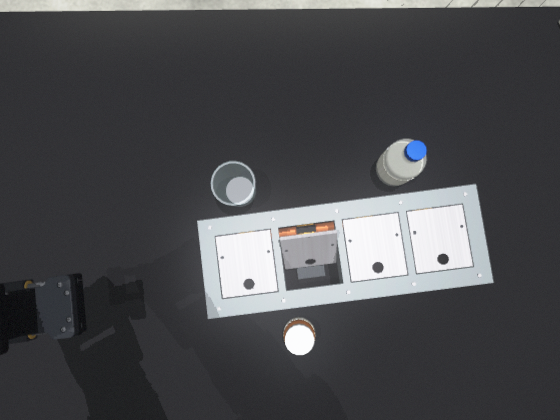

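The top view shows flap b standing open at (310,245). The other flaps are shut, and the bottle, beaker and jar haven't moved. The fitted tilt is about 1.02 rad, and the force rose firmly at the end of the push, so the flap reached its stop. I'm handing the job in.

```bash
python3 -c "
from cell import env
print(env.job_done())"
```

```text
the job is handed in; nothing more can be done
None
```

The loose flap was flap b. I pushed its front edge down to the stop, left it standing open, and handed the job in at about 8.4 s.

- **Finding it:** flap a held dead after less than 1 mm. That press reached about 22 N before I backed off, which is firmer than a gentle touch needed to be. Flap b gave way under about 2 N on its mark. I didn't press flaps c and d.
- **Opening it:** the force rose to about 22 N at the end of the push, well above what the stiff axle alone takes, so I read that as the stop. I then lifted the fingers out and moved the arm clear.
- **Tilt check:** the fit to both cameras gave about 1.02 rad, against 1.05 rad for the stop. Pixel positions and calibration leave about 0.03 rad of uncertainty, so the pictures agree with fully open but don't prove it to the last degree.
- **Bystanders:** the top pictures before and after show no change around the bottle, beaker or jar.

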